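# Lock the board slide with its ball-lock pin

### The job

Lock the board slide in its index position with the ball-lock pin: take the pin from its rest with the button in its head squeezed in, put it through the hole in the carriage onto the plate beneath, and, pressing only lightly, slide the carriage along with it until its nose finds the hidden hole. Keep the button in until the pin is fully home with its flange on the carriage, then let go so that the button springs out and the balls lock it. Never force the pin against the slide, and leave the other things on the bench alone.

Things in the scene. Friction and masses are not known exactly. Their poses are not given: they have to be found in the camera images.
- pin: Ball-lock pin, 0.12 kg, upright in its rest at the start. Origin: centre of the flange's underside, z up along the pin. Below it a steel shank 12 mm in diameter and 40 mm long; above it a flange 28 mm in diameter, 3 mm thick, and then a black block head 22 mm (x) by 26 mm (y), from 3 to 42 mm above the origin, with a button in its +y face
- pin_tip (a point): the end of the pin's nose, on its axis, 40 mm below the pin's origin; the last 4 mm of the shank taper from 12 to 10 mm in diameter. The pin and the slide are spoilt if pressed together with more than 40 N; 5 N is enough to feel the hole. Axes as the pin's
- pin_grip (a point): the middle of the pin's head at button height, 25 mm above the pin's origin; axes as the pin's. The button, an 18 x 22 mm plate on the +y face, stands 6 mm out, and 1 mm when pressed: a gripper closing along the pin's y axis squeezes it in against the plain -y face (32 mm across with the button out, 27 mm with it in)
- pin_balls (a point): on the pin's axis 30.5 mm below its origin, between the two locking balls, which stand 2.5 mm out of the shank on its +x and -x sides and go in when the button is pressed
- pin_button (a joint): the pin's button: 0 = out, balls out; 0.005 = pressed in, balls in. A spring pushes it out with 4 N (out) to 9 N (in). While the balls are inside a hole of the slide they keep it from coming out fully
- pin_rest: grey block 56 x 56 mm, 60 mm high, on a 76 x 76 x 8 mm foot, fixed to the bench; the pin hangs in its 20 mm hole, 52 mm deep, by the flange. Origin: centre of its underside, z up
- slide_base: base of the slide, aluminium on two dark cross feet, fixed to the bench. Origin on the bench under the slot's middle, z up; its y axis is the slide direction. 240 mm long in y, from 36 mm on the -x side to 114 mm on the +x side; its deck is 42 mm high. A pin that stands on the plate below the carriage has its origin 82 mm above the bench, a pin fully home about 57 mm
- plate_middle (a point): on the base, 42 mm above its origin: top of the level steel index plate, 12 mm thick, under the carriage, empty space beneath. Its one hole, 14 mm in diameter with a 1 mm chamfer, is hidden by the carriage: on the line x = 0, somewhere between -26 and +26 mm in y from this point, unknown beforehand. Axes as the base's
- carriage (a joint): slide of the carriage along the base's +y in m, -0.045 to +0.045: its hole is at this y of the base. It starts between -0.045 and -0.036, so that the hidden hole lies ahead in +y; friction about 1.5 N. An aluminium plate 48 x 190 mm round its hole, with a wing to +x that carries a green circuit board (37 to 108 mm beyond the hole, 16 mm high)
- carriage_hole (a point): centre of the carriage's hole in the plane of its top face, 56.5 mm above the bench; the hole is 13.6 mm in diameter through the 14 mm carriage, with a 2 mm chamfer; axes as the base's
- side_cutters: side cutters, 116 mm long, lying loose; leave alone
- hex_key: hex key, 78 mm long, lying loose; leave alone
- jar: screw-top jar, 51 mm across, 49 mm high, loose; leave alone
- tweezers: tweezers, 118 mm long, lying loose; leave alone
Not all that is in view belongs to the job. What is meant by the pin is not blue, and is the smaller of those in its own colour.

How it is judged:
On the way, in this order (a step that is already met when the one before it is completed fails the run):
1. the pin is clear of its rest with its button held in (height (world z) of pin_tip above 0.062 m and value of joint pin_button above 0.0035 m), for 0.1 s.
2. the pin's nose has gone through the carriage's hole down to the plate, button held in (z of pin_tip in the frame of carriage_hole below -0.01 m and horizontal distance between pin_tip and carriage_hole below 0.005 m and value of joint pin_button above 0.0035 m), for 0.1 s.
3. the pin has dropped through the hidden hole and sits home, button still held in (z of pin in the frame of carriage_hole below 0.003 m and horizontal distance between pin and carriage_hole below 0.004 m and value of joint pin_button above 0.0035 m), for 0.1 s.
At the end, for the whole second after the job is handed in: the pin stands upright (within 0.08 rad) through the carriage and the index plate, its flange within 3 mm of the carriage's top and within 4 mm of the hole's centre; the button is out (under 1 mm), so that the balls lock under the plate; the pin is released and at rest (z of pin in the frame of carriage_hole below 0.003 m and horizontal distance between pin and carriage_hole below 0.004 m and angle between the z axis of pin and the z axis of slide_base, either way round below 0.08 rad and value of joint pin_button below 0.001 m and linear speed of pin below 0.02 m/s and contact force between the fingers and pin below 0.1 N); the robot touches nothing.
It fails at once if the pin is pressed against the slide with more than 40 N (contact force between pin and slide_base above 40 N).
It fails at once if another thing on the bench is moved by more than 30 mm (distance of any of side_cutters, hex_key, jar, tweezers from where it was at the start of the episode above 0.03 m).
It also fails if it takes over 56 s, if anything falls off the work surface, if the arm or the gripper's body presses on something with over 40 N, if the wrist force passes 120 N, or if a joint passes its speed limit or range.

### The arm

A 7-joint arm with a two-finger parallel gripper is mounted at the origin on a cart in front of the work surface, level with it; the furniture and walls round the work are solid. World frame = base frame: x ahead of the robot, y to its left, z up, the work surface at z = 0. Lengths are in m, angles in rad, forces in N, time in s.
With the tool pointing down it reaches from about 0.425 to 0.95 m from the base axis. Payload 4.7 kg.
Tool frame: the origin (TCP) lies at the very end of the fingers, on their centre line; the grasp point (between the pads) lies 19 mm behind it; z points along the fingers, y is the line along which they close (so a half turn about z gives the same grasp; the last joint's range is limited). The gripper opens to 85 mm and grips with 20 to 120 N. Pads are 22 mm wide; open, the fingers measure 114 mm over their backs; the gripper's body (76 mm by 85 mm) begins 54 mm behind the grasp point. The pads swing forward as they close: fully open they stand 13 mm farther back than shut.
Start: joints at [1.214, 0.469, -0.049, 1.532, 0.024, 1.141, -0.082], TCP at [0.217, -0.639, 0.231] pointing down, gripper open.
Joint ranges: [-2.59, 2.59], [-0.33, 1.99], [-1.39, 1.29], [0.1, 2.45], [-1.04, 4.18], [0.21, 1.99], [-2.66, 2.66]. Speed limits (rad/s): [2.57, 2.57, 3.14, 3.14, 3.14, 3.14, 3.14].

### API

Orientations are given as [roll, pitch, yaw] about the fixed x, y, z axes, in that order (R = Rz(yaw) Ry(pitch) Rx(roll)).
In Python, from bench import sense, viewer, job gives the robot as it stands.
- The arm moves only by the tool drive_tool, never from a script. Its argument "commands" is a list of rows, each a list of 2 entries, a list of its own where there are three numbers: the shift along the tool's x, y, z normalised to -1 to 1, where 1 is 400 mm, then the turn about the tool's z normalised to -1 to 1, where 1 is 360 degrees. In form: [[[dx, dy, dz], yaw], ...]. A call has 1 to 10 rows; each row is the pose to reach, as a shift and turn from the pose commanded when the call began, along the tool's axes at that moment, turning the shorter way round; what a row does not reach only later rows make up. A row lasts 1/10 s, in which the tool goes at most 50 mm and 8.59 degrees, less where a joint would pass 70% of its speed; a pose out of reach is approached as far as the arm can. A call with a number of a shift or a turn outside -1 to 1 is refused whole. A call with a gripper value outside its range is refused whole. "fingers" is the opening, from 0 (shut) to 1 (fully open), set as the call begins (left out, the last holds). The fingers move at their own pace and stop on an object; the grip force is fixed at half the most. Time passes only in rows, so rows that repeat a pose let the fingers close. It gives the time, the measured TCP pose, the force, the opening and the grip force at its end, in the units of the state.
- sense(): the state, without advancing time (a new reading comes with each control period).
- viewer.capture(name): name is "scene" or "side" or "wrist"; returns the picture (480x640x3 uint8, red, green, blue); there is no depth.
- viewer.camera_info(name): a dict with "camera_matrix" (3x3 intrinsics, pixels), "k1" (the pictures are not rectified: a ray, as slopes to the right and down, at radius r is drawn at 1 + k1 r^2 times it, then the intrinsics apply), "R" (3x3) and "t" (3): a world point X has camera coordinates R X + t. Camera axes: x right, y down, z forward; pixel columns grow to the right and rows downward; lengths in m; the calibration is good to about 2 mm. A picture is of the moment at which its call begins: read the wrist's pose just before it. camera_info takes no time and is no camera call; for the wrist camera it gives the pose at the moment of the call.
- job.sign_off(): hands the job in; it is judged then, once.
The state is a dict: "time_s": time; "q": joint angles; "dq": joint speeds; "joint_torque": joint torques, N m; "ee_pos": TCP position; "ee_rot": TCP orientation; "force": force on the tool from outside, world axes, zero at the start; "torque": the same for the moment, N m; "opening": finger opening in m; "gripper_force": force on a finger pad.
Only numpy, scipy, OpenCV 4.12 (cv2) and the standard library are available. Lean on these libraries where they do the work, as an engineer would, in place of code of your own. Each camera call takes 0.05 s, during which the arm holds its last target. There are 200 camera calls.

## Working session

There is one attempt and no reset: what is moved stays moved. The work goes in short steps, Python scripts to look and compute and a tool call to move; the robot and the scene stay as the last step left them, time stands still between calls to the robot, and variables do not carry over. Pictures are saved under pics/ and viewed, at most 10 in all, crops included, and the job is handed in when it is done.

Besides the shell and the picture viewer there is one more tool, called by a JSON object that holds its "fn" and its "kwargs", one argument or row to a line. drive_tool: Moves the arm, as the interface text tells. Its arguments: {"type":"object","properties":{"commands":{"type":"array","items":{"type":"array"}},"fingers":{"type":"number"}},"required":["commands"]}

```bash
mkdir -p pics; cat > h.py <<'E'
import numpy as np, cv2
from bench import sense, viewer, job
def cap(n,f):
    ci=viewer.camera_info(n); im=viewer.capture(n); cv2.imwrite(f'pics/{f}.png',cv2.cvtColor(im,cv2.COLOR_RGB2BGR)); return im,ci
def ray(ci,u,v):
    K=np.array(ci['camera_matrix']);k=ci['k1'];x=(u-K[0,2])/K[0,0];y=(v-K[1,2])/K[1,1]
    a,b=x,y
    for _ in range(30):
        r=a*a+b*b; a,b=x/(1+k*r),y/(1+k*r)
    R=np.array(ci['R']);t=np.array(ci['t']); return -R.T@t, R.T@np.array([a,b,1])
def atz(ci,u,v,z):
    c,d=ray(ci,u,v); return c+d*(z-c[2])/d[2]
def proj(ci,X):
    K=np.array(ci['camera_matrix']);p=np.array(ci['R'])@np.array(X)+np.array(ci['t']);a,b=p[:2]/p[2];s=1+ci['k1']*(a*a+b*b)
    return K[0,0]*a*s+K[0,2],K[1,1]*b*s+K[1,2]
E
python3 - <<'E'
from h import *
import pickle
C={}
for n in ['scene','side','wrist']:
    im,ci=cap(n,n+'0'); C[n]=ci; print(n,-np.array(ci['R']).T@np.array(ci['t']),ci['camera_matrix'])
pickle.dump(C,open('C.pkl','wb')); print(sense())
E
```

```text
scene [-0.30295137 -0.55266242  0.53571516] [[557.40397881   0.         321.12494621]
 [  0.         557.40397881 236.53006832]
 [  0.           0.           1.        ]]
side [ 0.19975352 -1.11675702  0.70461867] [[599.48974253   0.         308.99214287]
 [  0.         599.48974253 234.44448522]
 [  0.           0.           1.        ]]
wrist [ 0.27971659 -0.61888592  0.37357118] [[366.5701785   0.        322.1577576]
 [  0.        366.5701785 235.3347065]
 [  0.          0.          1.       ]]
{'time_s': 0.15, 'q': array([ 1.21411417,  0.46929983, -0.04856207,  1.53341484,  0.02411445,
        1.14099631, -0.08231595]), 'dq': array([ 4.90399330e-05, -1.99832234e-03,  8.87388475e-04, -5.24196040e-03,
        6.66869840e-04,  1.38351467e-03,  2.83200736e-04]), 'joint_torque': array([ 7.69106900e-04, -5.10765123e+01, -4.66505613e-02, -2.37979835e+01,
        1.07173459e-02,  5.34266786e-03, -9.45399279e-06]), 'ee_pos': array([ 0.21716436, -0.63864489,  0.23047494]), 'ee_rot': array([-3.14006196e+00,  7.56385224e-05,  3.27768471e-01]), 'force': array([-0.14164005, -1.03105109, -0.02267535]), 'torque': array([ 0.0459311 , -0.08471005,  0.02046229]), 'gripper_force': 0.0, 'opening': 0.08548785052373349}
```

View pics/scene0.png

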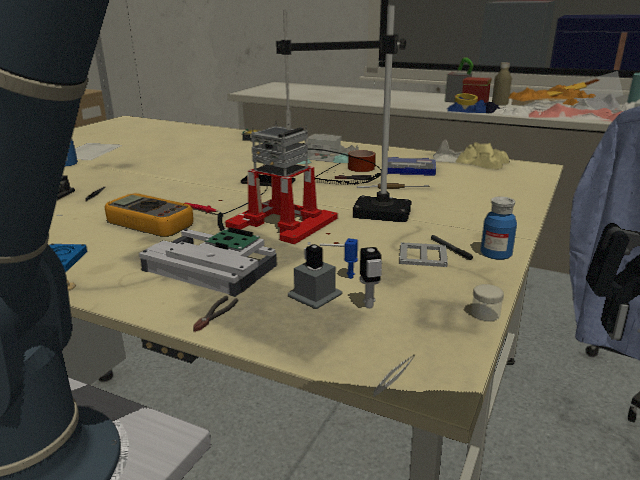

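View pics/side0.png

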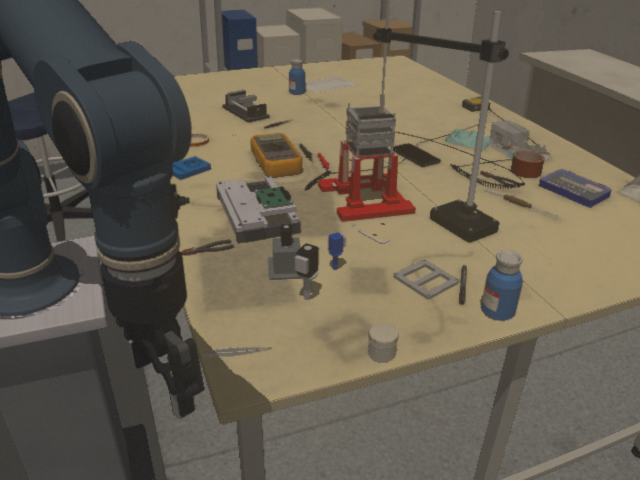

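Candidates: a black head in the grey block (scene 314,257; side 287,236), a larger black one standing free (371,268; 307,262) and a blue one (351,255; 336,245). The description points to the black one in the grey rest, so I'll check it in a close crop.

```bash
python3 - <<'E'
import cv2,numpy as np
a=cv2.imread('pics/scene0.png')[225:315,130:400]
b=cv2.imread('pics/side0.png')[170:310,200:350]
a=cv2.resize(a,None,fx=2.96,fy=2.96,interpolation=cv2.INTER_CUBIC)
b=cv2.resize(b,None,fx=2.3,fy=2.3,interpolation=cv2.INTER_CUBIC)
o=np.zeros((600,800,3),np.uint8);o[:a.shape[0],:a.shape[1]]=a[:,:800];o[a.shape[0]:a.shape[0]+b.shape[0],:b.shape[1]]=b[:600-a.shape[0]]
print(a.shape,b.shape)
cv2.imwrite('pics/crop1.png',o)
E
```

```text
(266, 799, 3) (322, 345, 3)
```

View pics/crop1.png

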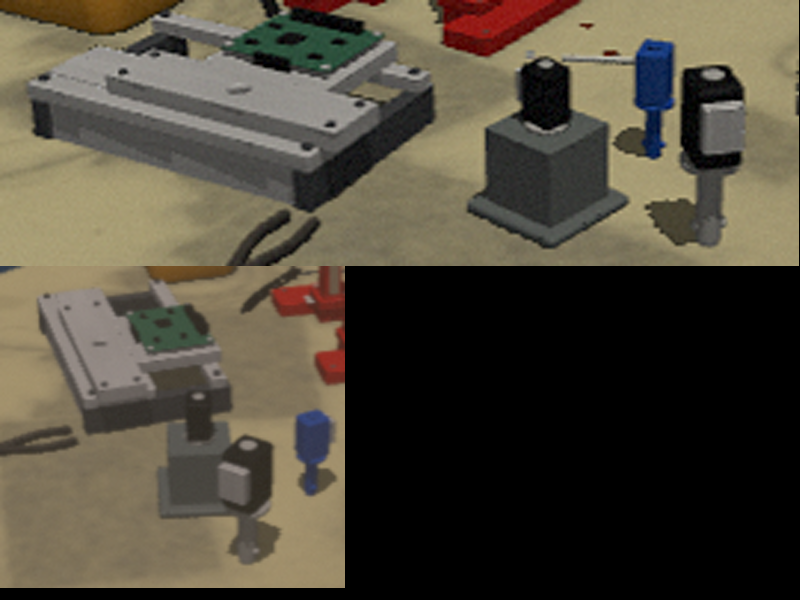

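The crop confirms the choice: the smaller black head sits in the grey rest, and its top is at scene (314.5,246) and side (286.5,226.5). The carriage hole is at scene (210.4,255) and side (243,203.5). Next I'll triangulate both.

```bash
cat >> h.py <<'E'
def tri(*obs):
    A=np.zeros((3,3));b=np.zeros(3)
    for ci,u,v in obs:
        c,d=ray(ci,u,v);d=d/np.linalg.norm(d);M=np.eye(3)-np.outer(d,d);A+=M;b+=M@c
    return np.linalg.solve(A,b)
E
python3 - <<'E'
from h import *
import pickle
C=pickle.load(open('C.pkl','rb'));s,d=C['scene'],C['side']
print('top',tri((s,314.5,246),(d,286.5,226.5)), atz(s,314.5,246,.110),atz(d,286.5,226.5,.110),atz(s,314.5,246,.102),atz(d,286.5,226.5,.102))
print('hole',tri((s,210.4,255.1),(d,243,203.5)),atz(s,210.4,255.1,.0565),atz(d,243,203.5,.0565))
f=lambda x,y:(130+x/2.96,225+y/2.96)
# carriage long edge near side: crop (53,80)->(325,160)?? plate top rails; base rail top z .0565?
for p in [(36,88),(302,160),(433,75)]: print(p,atz(s,*f(*p),.042))
print('big',atz(s,*f(708,238),0),'blue',atz(s,*f(654,155),0))
E
```

```text
top [ 0.52273952 -0.12756266  0.10407746] [ 0.50874202 -0.13524874  0.11      ] [ 0.5205396  -0.13462633  0.11      ] [ 0.52399529 -0.12740474  0.102     ] [ 0.52485546 -0.12141275  0.102     ]
hole [0.48695244 0.08482617 0.05704093] [0.485245   0.08301456 0.0565    ] [0.48811579 0.08910709 0.0565    ]
(36, 88) [0.45145321 0.22804083 0.042     ]
(302, 160) [0.44308884 0.0041991  0.042     ]
(433, 75) [ 0.58571948 -0.00694349  0.042     ]
big [ 0.53078582 -0.23567504  0.        ] blue [ 0.61624555 -0.16197691  0.        ]
```

View pics/wrist0.png

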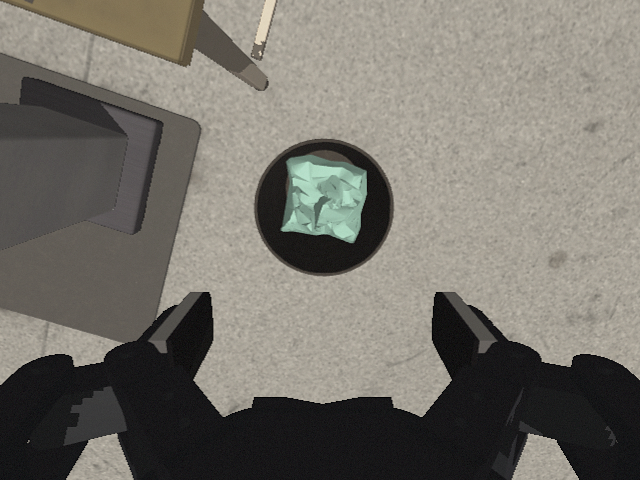

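```bash
cat >> h.py <<'E'
from scipy.spatial.transform import Rotation as Ro
def cmd(target,yaw=None,s=None):
    s=s or sense(); R=Ro.from_euler('xyz',s['ee_rot']); d=R.inv().apply(np.array(target)-s['ee_pos'])/.4
    y=0 if yaw is None else -((yaw-s['ee_rot'][2]+np.pi)%(2*np.pi)-np.pi)/(2*np.pi)
    print('t',round(s['time_s'],2),'pos',s['ee_pos'].round(4),'rot',s['ee_rot'].round(4),'F',s['force'].round(1),'op',round(s['opening'],4),'-> cmd',d.round(4),'yaw',round(y,4)); return d,y
E
python3 -c "
from h import *
cmd([.45,-.14,.25])"
```

```text
t 0.15 pos [ 0.2172 -0.6386  0.2305] rot [-3.1401e+00  1.0000e-04  3.2780e-01] F [-0.1 -1.  -0. ] op 0.0855 -> cmd [ 0.9524 -0.9929 -0.0474] yaw 0
```

{"fn": "drive_tool", "kwargs": {
  "commands": [
    [[0.95,-0.99,-0.05],0],
    [[0.95,-0.99,-0.05],0],
    [[0.95,-0.99,-0.05],0],
    [[0.95,-0.99,-0.05],0],
    [[0.95,-0.99,-0.05],0],
    [[0.95,-0.99,-0.05],0],
    [[0.95,-0.99,-0.05],0],
    [[0.95,-0.99,-0.05],0],
    [[0.95,-0.99,-0.05],0],
    [[0.95,-0.99,-0.05],0]
  ]
}}

```text
time_s: 1.15
ee_pos: [0.4291, -0.1844, 0.2497]
ee_rot: [3.141, -0.0, 0.327]
force: [-0.0, 0.3, 0.1]
opening: 0.0855
gripper_force: 0.0
```

```bash
python3 -c "
from h import *
cmd([.45,-.14,.25])"
```

```text
t 1.15 pos [ 0.4291 -0.1844  0.2497] rot [ 3.1411e+00 -1.0000e-04  3.2750e-01] F [-0.   0.3  0.1] op 0.0855 -> cmd [ 0.0852 -0.0884 -0.0008] yaw 0
```

{"fn": "drive_tool", "kwargs": {
  "commands": [
    [[0.05,-0.05,0],0],
    [[0.05,-0.05,0],0],
    [[0.05,-0.05,0],0]
  ]
}}

```text
time_s: 1.45
ee_pos: [0.4412, -0.1608, 0.2494]
ee_rot: [3.141, 0.001, 0.329]
force: [-0.2, -0.4, 0.2]
opening: 0.0856
gripper_force: 0.0
```

```bash
python3 -c "
from h import *
im,ci=cap('wrist','w1'); import pickle; pickle.dump(ci,open('w1.pkl','wb'))
cmd([.45,-.14,.25]); print(proj(ci,[.523,-.128,.104]))"
```

```text
t 1.5 pos [ 0.4408 -0.1618  0.2493] rot [3.1414e+00 8.0000e-04 3.2680e-01] F [ 0.3  0.  -0.9] op 0.0851 -> cmd [ 0.0393 -0.0443 -0.0018] yaw 0
(np.float64(314.4904920635453), np.float64(103.1074727154514))
```

View pics/w1.png

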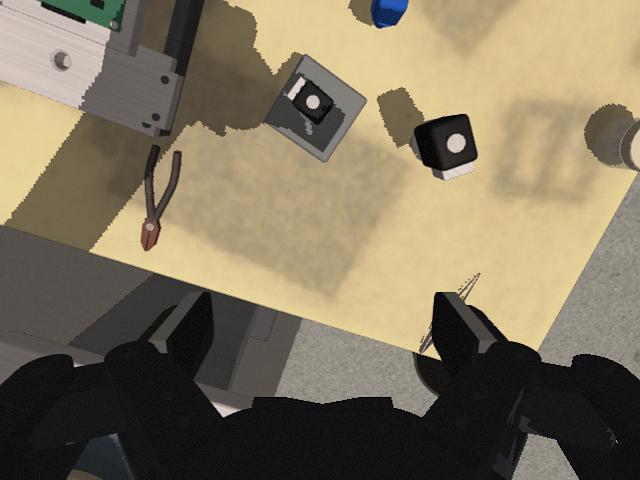

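The pin top is at (313,102), within 2 px of the prediction, and its white button is at about (295,88). The hole in the carriage's deck isn't in view yet. I'll enlarge the head to get its yaw.

```bash
python3 - <<'E'
import cv2
a=cv2.imread('pics/w1.png')[72:132,270:350]
cv2.imwrite('pics/crop2.png',cv2.resize(a,None,fx=10,fy=10,interpolation=cv2.INTER_CUBIC))
E
```

```text
(no output)
```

View pics/crop2.png

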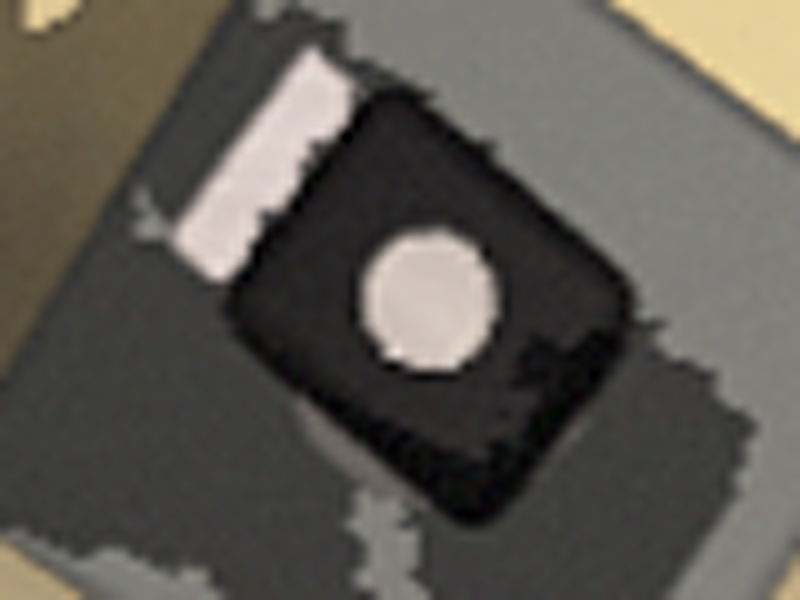

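```bash
python3 - <<'E'
from h import *
import pickle
ci=pickle.load(open('w1.pkl','rb'));g=lambda x,y,z:atz(ci,270+x/10,72+y/10,z)
c=g(428,300,.102);print('top',c)
an=lambda v:np.degrees(np.arctan2(v[1],v[0]))
a,b=g(170,240,.096),g(312,45,.096);v=b-a;print('button edge',np.linalg.norm(v),an(v))
C=[g(*p,.102) for p in [(225,300),(388,85),(642,295),(478,528)]]
for i in range(4): v=C[(i+1)%4]-C[i];print(np.linalg.norm(v),an(v))
print('hdcentre',sum(C)/4)
# rest
w=lambda u,v,z:atz(ci,u,v,z)
E
```

```text
top [ 0.52346502 -0.12646785  0.102     ]
button edge 0.017580030244208924 -19.819247123366953
0.0193518224359206 -20.66681278109779
0.02380765148328785 -108.84406667942021
0.020711004798879853 162.4498267771057
0.024928184603066592 68.02000925019179
hdcentre [ 0.52335351 -0.12694418  0.102     ]
```

```bash
python3 -c "
from h import *
cmd([.5234,-.127,.16],-.34)"
```

```text
t 1.5 pos [ 0.4408 -0.1618  0.2493] rot [3.1414e+00 8.0000e-04 3.2680e-01] F [ 0.3  0.  -0.9] op 0.0851 -> cmd [ 0.2237 -0.0162  0.223 ] yaw 0.1061
```

{"fn": "drive_tool", "kwargs": {
  "commands": [
    [[0.1,-0.005,0.1],0.024],
    [[0.2237,-0.0162,0.223],0.1061],
    [[0.2237,-0.0162,0.223],0.1061],
    [[0.2237,-0.0162,0.223],0.1061],
    [[0.2237,-0.0162,0.223],0.1061],
    [[0.2237,-0.0162,0.223],0.1061],
    [[0.2237,-0.0162,0.223],0.1061]
  ]
}}

```text
time_s: 2.2
ee_pos: [0.5236, -0.1275, 0.1602]
ee_rot: [3.141, 0.0, -0.34]
force: [0.9, -1.1, 0.6]
opening: 0.0852
gripper_force: 0.0
```

```bash
python3 -c "
from h import *
cmd([.5234,-.127,.068],-.34)"
```

```text
t 2.2 pos [ 0.5236 -0.1275  0.1602] rot [ 3.141e+00  1.000e-04 -3.396e-01] F [ 0.9 -1.1  0.6] op 0.0852 -> cmd [-0.0007 -0.0011  0.2306] yaw 0.0001
```

{"fn": "drive_tool", "kwargs": {
  "commands": [
    [[0,-0.001,0.08],0],
    [[0,-0.001,0.16],0],
    [[0,-0.001,0.2],0],
    [[0,-0.001,0.23],0],
    [[0,-0.001,0.23],0],
    [[0,-0.001,0.23],0]
  ]
}}

```text
time_s: 2.8
ee_pos: [0.5246, -0.1261, 0.069]
ee_rot: [-3.141, -0.001, -0.339]
force: [0.3, -1.2, 0.4]
opening: 0.0854
gripper_force: 0.0
```

{"fn": "drive_tool", "kwargs": {
  "commands": [
    [[0,0,0],0],
    [[0,0,0],0],
    [[0,0,0],0],
    [[0,0,0],0],
    [[0,0,0],0],
    [[0,0,0],0],
    [[0,0,0],0],
    [[0,0,0],0],
    [[0,0,0],0],
    [[0,0,0],0]
  ],
  "fingers": 0
}}

```text
time_s: 3.8
ee_pos: [0.5245, -0.1267, 0.0694]
ee_rot: [3.14, -0.001, -0.339]
force: [-1.6, -0.9, 7.1]
opening: 0.0258
gripper_force: 61.1
```

{"fn": "drive_tool", "kwargs": {
  "commands": [
    [[0,0,-0.04],0],
    [[0,0,-0.1],0],
    [[0,0,-0.18],0],
    [[0,0,-0.25],0],
    [[0,0,-0.25],0],
    [[0,0,-0.25],0]
  ]
}}

```text
time_s: 4.4
ee_pos: [0.5238, -0.1257, 0.1683]
ee_rot: [3.141, -0.0, -0.339]
force: [-0.4, -0.3, -2.1]
opening: 0.0259
gripper_force: 59.8
```

```bash
python3 -c "
from h import *
cmd([.484,.02,.17],-.04)"
```

```text
t 4.4 pos [ 0.5238 -0.1257  0.1683] rot [ 3.1414e+00 -3.0000e-04 -3.3890e-01] F [-0.4 -0.3 -2.1] op 0.0259 -> cmd [-0.215  -0.3105 -0.0044] yaw -0.0476
```

{"fn": "drive_tool", "kwargs": {
  "commands": [
    [[-0.1,-0.1,0],-0.02],
    [[-0.2,-0.2,0],-0.0476],
    [[-0.372,-0.43,-0.0044],-0.0476],
    [[-0.372,-0.43,-0.0044],-0.0476],
    [[-0.372,-0.43,-0.0044],-0.0476],
    [[-0.372,-0.43,-0.0044],-0.0476],
    [[-0.372,-0.43,-0.0044],-0.0476],
    [[-0.372,-0.43,-0.0044],-0.0476]
  ]
}}

```text
time_s: 5.2
ee_pos: [0.4407, 0.0846, 0.1691]
ee_rot: [3.141, 0.002, -0.042]
force: [0.9, -0.3, -1.2]
opening: 0.0254
gripper_force: 59.8
```

```bash
python3 -c "
from h import *
im,ci=cap('wrist','w2'); import pickle; pickle.dump((ci,sense()),open('w2.pkl','wb'))
cmd([.487,.085,.17],-.04); print(proj(ci,[.487,.085,.0565]))"
```

```text
t 5.25 pos [0.4409 0.0845 0.1693] rot [ 3.1409e+00  1.5000e-03 -4.2400e-02] F [ 0.3 -1.1 -1.9] op 0.0259 -> cmd [ 0.1151 -0.0062 -0.0019] yaw -0.0004
(np.float64(316.32103683915494), np.float64(164.2599563866217))
```

View pics/w2.png

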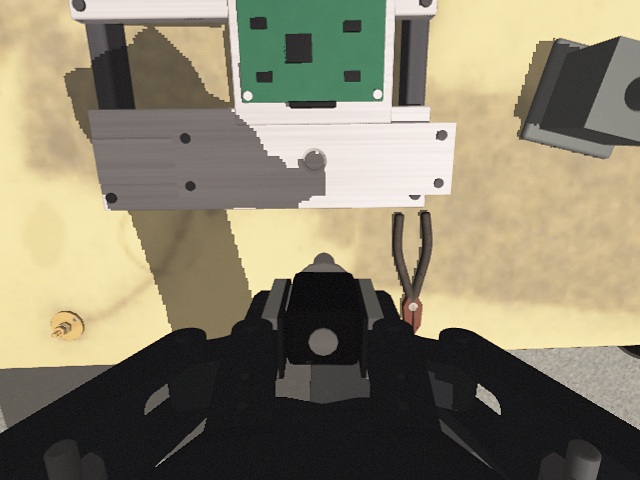

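The hole is at (314.5,160), the head's top disc at (323,341), and the nose tip shows at (323,258). I'll compare these with the predictions.

```bash
python3 - <<'E'
from h import *
import pickle
ci,s=pickle.load(open('w2.pkl','rb'));T=s['ee_pos'];print(T)
h=atz(ci,314.5,160,.0565);print('hole',h)
print('headtop xy at z',[ (z,atz(ci,323,341,z).round(4)) for z in (.198,.202,.206)])
for oz in (.1567,.1597,.1627):
  print('nose proj',oz,[np.round(proj(ci,[T[0]+dx,T[1],oz-.040]),1) for dx in (-.006,0,.005)])
a,b=atz(ci,113,209.5,.0565),atz(ci,450,194,.0565);print(a,b,np.degrees(np.arctan2(*(a-b)[:2])),np.linalg.norm(a-b))
im=cv2.imread('pics/w2.png')
o=np.hstack([cv2.resize(im[225:385,270:380],None,fx=3.6,fy=3.6,interpolation=cv2.INTER_CUBIC),cv2.resize(im[120:200,275:355],(396,576)[:1]*2 if 0 else (400,576),interpolation=cv2.INTER_CUBIC)])
cv2.imwrite('pics/crop3.png',o);print(o.shape)
E
```

```text
[0.44090709 0.0844734  0.16931171]
hole [0.48992119 0.08611529 0.0565    ]
headtop xy at z [(0.198, array([0.4369, 0.0828, 0.198 ])), (0.202, array([0.4393, 0.0827, 0.202 ])), (0.206, array([0.4418, 0.0826, 0.206 ]))]
nose proj 0.1567 [array([319.8, 266. ]), array([319.4, 256. ]), array([319. , 247.5])]
nose proj 0.1597 [array([319.8, 267.9]), array([319.3, 257.7]), array([319. , 249.1])]
nose proj 0.1627 [array([319.8, 269.8]), array([319.3, 259.5]), array([318.9, 250.8])]
[0.46136273 0.23058667 0.0565    ] [ 0.46258483 -0.00781534  0.0565    ] -0.29370812134756136 0.23840514475623756
(576, 796, 3)
```

View pics/crop3.png

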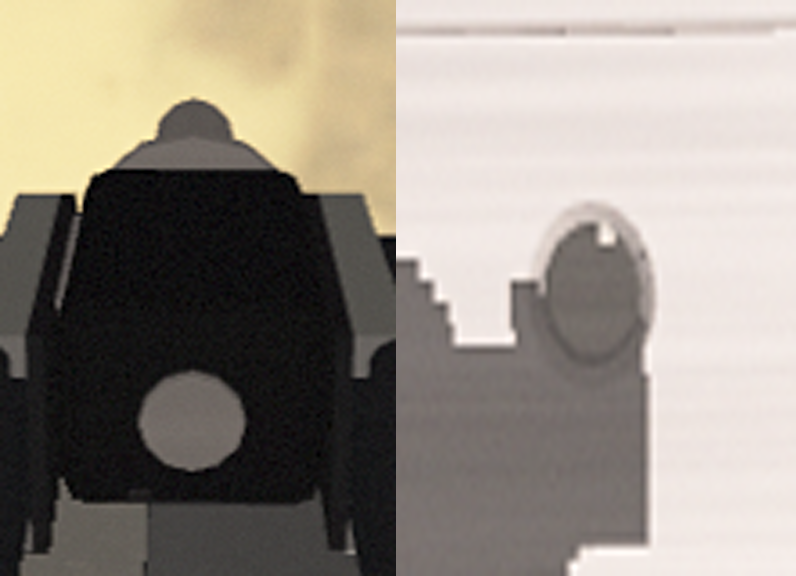

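```bash
python3 - <<'E'
from h import *
import pickle
ci,s=pickle.load(open('w2.pkl','rb'));T=s['ee_pos']
h=atz(ci,313.9,160.3,.0565); n=atz(ci,324.2,252.2,.1205)-[.0055,0,0]
print(h,n,n-T); t=T+h-n; print('TCP for hole',t)
cmd([t[0]-.022,t[1],.118],-.01)
E
```

```text
[0.48973664 0.08653538 0.0565    ] [0.43875967 0.08165264 0.1205    ] [-0.00214742 -0.00282076 -0.04881171]
TCP for hole [0.49188406 0.08935614 0.10531171]
t 5.25 pos [0.4409 0.0845 0.1693] rot [ 3.1409e+00  1.5000e-03 -4.2400e-02] F [ 0.3 -1.1 -1.9] op 0.0259 -> cmd [ 0.072  -0.0154  0.1282] yaw -0.0052
```

{"fn": "drive_tool", "kwargs": {
  "commands": [
    [[0.072,-0.0154,0.06],-0.007],
    [[0.072,-0.0154,0.1],-0.007],
    [[0.072,-0.0154,0.128],-0.007],
    [[0.072,-0.0154,0.128],-0.007],
    [[0.072,-0.0154,0.128],-0.007],
    [[0.072,-0.0154,0.128],-0.007]
  ]
}}

```text
time_s: 5.85
ee_pos: [0.4703, 0.0909, 0.1197]
ee_rot: [3.142, -0.002, 0.004]
force: [0.0, -0.3, -1.3]
opening: 0.0259
gripper_force: 59.8
```

```bash
python3 -c "
from h import *
im,ci=cap('wrist','w3'); import pickle; pickle.dump((ci,sense()),open('w3.pkl','wb'))
cmd([.4919,.0894,.118],0); print(proj(ci,[.4897,.0865,.0565]))
cv2.imwrite('pics/crop4.png',cv2.resize(cv2.imread('pics/w3.png')[160:310,220:420],None,fx=4,fy=4,interpolation=cv2.INTER_CUBIC))"
```

```text
t 5.9 pos [0.4704 0.091  0.1197] rot [-3.1416e+00 -1.8000e-03  4.0000e-03] F [ 0.2  0.8 -1.9] op 0.0258 -> cmd [0.0538 0.0042 0.0044] yaw 0.0006
(np.float64(327.2878888290532), np.float64(218.68729618835937))
```

View pics/crop4.png

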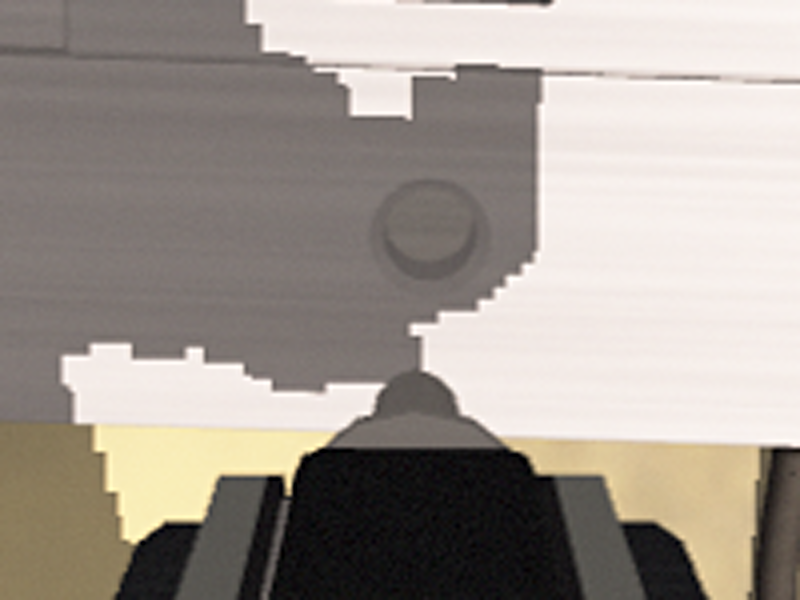

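```bash
python3 - <<'E'
from h import *
import pickle
ci,s=pickle.load(open('w3.pkl','rb'));T=s['ee_pos']
h=atz(ci,327.6,217.6,.0565)
for z in (.0705,.0725):
  n=atz(ci,324,252.5,z)-[.0055,0,0]; print(z,h,n-T,'TCP',T+h-n)
print([np.degrees(np.arctan2(*(atz(ci,220,160+a/4,z)-atz(ci,420,160+b/4,z))[:2])) for a,b,z in ((420,443,.0565),(52,80,.0565))])
print('headtop width check', proj(ci,[T[0],T[1],.07]))
cmd(T+h-n)
E
```

```text
0.0705 [0.4903423  0.08632533 0.0565    ] [-0.00211322 -0.00263312 -0.04921951] TCP [0.49245552 0.08895845 0.10571951]
0.0725 [0.4903423  0.08632533 0.0565    ] [-0.00146506 -0.00262077 -0.04721951] TCP [0.49180736 0.0889461  0.10371951]
[np.float64(1.4883949365219227), np.float64(1.7371910508935982)]
headtop width check (np.float64(319.2174400807746), np.float64(258.01238242101806))
t 5.9 pos [0.4704 0.091  0.1197] rot [-3.1416e+00 -1.8000e-03  4.0000e-03] F [ 0.2  0.8 -1.9] op 0.0258 -> cmd [0.0535 0.0053 0.0401] yaw 0
```

{"fn": "drive_tool", "kwargs": {
  "commands": [
    [[0.03,0.003,0],0.005],
    [[0.054,0.005,0.01],0.005],
    [[0.054,0.005,0.02],0.005],
    [[0.054,0.005,0.03],0.005],
    [[0.054,0.005,0.03],0.005]
  ]
}}

```text
time_s: 6.4
ee_pos: [0.4906, 0.089, 0.1059]
ee_rot: [3.141, 0.002, -0.027]
force: [1.3, 0.2, -0.4]
opening: 0.0258
gripper_force: 59.8
```

{"fn": "drive_tool", "kwargs": {
  "commands": [
    [[0,0,0.004],0],
    [[0,0,0.008],0],
    [[0,0,0.012],0],
    [[0,0,0.012],0]
  ]
}}

```text
time_s: 6.8
ee_pos: [0.4914, 0.0891, 0.1019]
ee_rot: [3.141, 0.0, -0.027]
force: [-0.0, -0.1, -1.6]
opening: 0.0256
gripper_force: 59.8
```

{"fn": "drive_tool", "kwargs": {
  "commands": [
    [[0,0,0.003],0],
    [[0,0,0.006],0],
    [[0,0,0.009],0],
    [[0,0,0.012],0],
    [[0,0,0.012],0]
  ]
}}

```text
time_s: 7.3
ee_pos: [0.4914, 0.0891, 0.0971]
ee_rot: [3.141, 0.0, -0.027]
force: [1.0, 0.5, -1.0]
opening: 0.0262
gripper_force: 59.8
```

{"fn": "drive_tool", "kwargs": {
  "commands": [
    [[0,0,0.002],0],
    [[0,0,0.004],0],
    [[0,0,0.006],0],
    [[0,0,0.006],0]
  ]
}}

```text
time_s: 7.7
ee_pos: [0.4915, 0.0891, 0.0948]
ee_rot: [3.141, 0.0, -0.027]
force: [-0.4, -0.1, -1.7]
opening: 0.0259
gripper_force: 59.8
```

{"fn": "drive_tool", "kwargs": {
  "commands": [
    [[0,0,0.002],0],
    [[0,0,0.004],0],
    [[0,0,0.004],0],
    [[0,0,0.004],0]
  ]
}}

```text
time_s: 8.1
ee_pos: [0.4916, 0.0891, 0.0933]
ee_rot: [3.142, -0.0, -0.027]
force: [-0.7, 0.1, -2.1]
opening: 0.0256
gripper_force: 59.8
```

{"fn": "drive_tool", "kwargs": {
  "commands": [
    [[0,0,0.002],0],
    [[0,0,0.004],0],
    [[0,0,0.004],0],
    [[0,0,0.004],0]
  ]
}}

```text
time_s: 8.5
ee_pos: [0.4916, 0.0891, 0.0917]
ee_rot: [3.142, -0.0, -0.027]
force: [-0.7, 0.4, -1.6]
opening: 0.0263
gripper_force: 59.8
```

{"fn": "drive_tool", "kwargs": {
  "commands": [
    [[0,0,0.001],0],
    [[0,0,0.002],0],
    [[0,0,0.002],0]
  ]
}}

```text
time_s: 8.8
ee_pos: [0.4917, 0.0891, 0.0912]
ee_rot: [3.141, -0.0, -0.027]
force: [-0.3, -0.5, 3.5]
opening: 0.0258
gripper_force: 60.4
```

{"fn": "drive_tool", "kwargs": {
  "commands": [
    [[0,0,0.001],0],
    [[0,0,0.001],0]
  ]
}}

```text
time_s: 9.0
ee_pos: [0.4918, 0.0891, 0.0912]
ee_rot: [3.141, -0.0, -0.027]
force: [-2.3, -0.5, 7.3]
opening: 0.0259
gripper_force: 60.9
```

{"fn": "drive_tool", "kwargs": {
  "commands": [
    [[0,-0.0025,-0.0005],0],
    [[0,-0.005,-0.0005],0],
    [[0,-0.0075,-0.0005],0],
    [[0,-0.01,-0.0005],0],
    [[0,-0.0125,-0.0005],0],
    [[0,-0.015,-0.0005],0],
    [[0,-0.0175,-0.0005],0],
    [[0,-0.02,-0.0005],0],
    [[0,-0.02,-0.0005],0]
  ]
}}

```text
time_s: 9.9
ee_pos: [0.492, 0.0935, 0.0912]
ee_rot: [3.136, 0.0, -0.029]
force: [-1.5, -7.4, 8.1]
opening: 0.0256
gripper_force: 60.8
```

{"fn": "drive_tool", "kwargs": {
  "commands": [
    [[0,0,-0.001],0],
    [[0,-0.0025,-0.001],0],
    [[0,-0.005,-0.001],0],
    [[0,-0.0075,-0.001],0],
    [[0,-0.0075,-0.001],0]
  ]
}}

```text
time_s: 10.4
ee_pos: [0.492, 0.0986, 0.0912]
ee_rot: [3.139, 0.0, -0.028]
force: [-0.4, -5.4, 5.1]
opening: 0.0257
gripper_force: 60.4
```

{"fn": "drive_tool", "kwargs": {
  "commands": [
    [[0,-0.0025,0],0],
    [[0,-0.005,0],0],
    [[0,-0.0075,0],0],
    [[0,-0.0075,0],0]
  ]
}}

```text
time_s: 10.8
ee_pos: [0.492, 0.1021, 0.0912]
ee_rot: [3.14, 0.0, -0.028]
force: [-1.0, -5.1, 5.1]
opening: 0.0258
gripper_force: 60.4
```

{"fn": "drive_tool", "kwargs": {
  "commands": [
    [[0,-0.0025,0],0],
    [[0,-0.005,0],0],
    [[0,-0.0075,0],0],
    [[0,-0.0075,0],0]
  ]
}}

```text
time_s: 11.2
ee_pos: [0.4921, 0.1058, 0.0912]
ee_rot: [3.141, -0.0, -0.027]
force: [-0.6, -4.4, 5.2]
opening: 0.0262
gripper_force: 60.3
```

{"fn": "drive_tool", "kwargs": {
  "commands": [
    [[0,-0.0025,0],0],
    [[0,-0.005,0],0],
    [[0,-0.0075,0],0],
    [[0,-0.0075,0],0]
  ]
}}

```text
time_s: 11.6
ee_pos: [0.4918, 0.1103, 0.0907]
ee_rot: [-3.14, 0.0, -0.026]
force: [-0.3, -0.2, -0.6]
opening: 0.0258
gripper_force: 59.8
```

{"fn": "drive_tool", "kwargs": {
  "commands": [
    [[0,-0.0025,0],0],
    [[0,-0.005,0],0],
    [[0,-0.0075,0],0],
    [[0,-0.0075,0],0]
  ]
}}

```text
time_s: 12.0
ee_pos: [0.4919, 0.1115, 0.0908]
ee_rot: [3.14, 0.001, -0.027]
force: [-0.2, -2.8, -2.6]
opening: 0.0259
gripper_force: 59.6
```

{"fn": "drive_tool", "kwargs": {
  "commands": [
    [[0,-0.0025,0],0],
    [[0,-0.005,0],0],
    [[0,-0.0075,0],0],
    [[0,-0.0075,0],0]
  ]
}}

```text
time_s: 12.4
ee_pos: [0.4921, 0.115, 0.0913]
ee_rot: [3.141, 0.0, -0.027]
force: [-0.7, -4.0, 2.3]
opening: 0.0259
gripper_force: 60.2
```

{"fn": "drive_tool", "kwargs": {
  "commands": [
    [[0,0.0025,0],0],
    [[0,0.005,0],0],
    [[0,0.0075,0],0],
    [[0,0.01,0],0],
    [[0,0.01,0],0]
  ]
}}

```text
time_s: 12.9
ee_pos: [0.4925, 0.1123, 0.0913]
ee_rot: [-3.14, -0.001, -0.027]
force: [-0.5, 1.9, 0.1]
opening: 0.026
gripper_force: 60.1
```

{"fn": "drive_tool", "kwargs": {
  "commands": [
    [[0,0.002,0.0005],0],
    [[0,0.003,0.001],0],
    [[0,0.003,0.001],0]
  ]
}}

```text
time_s: 13.2
ee_pos: [0.4922, 0.1097, 0.0906]
ee_rot: [3.141, -0.0, -0.027]
force: [-0.2, 1.2, -0.4]
opening: 0.026
gripper_force: 60.0
```

{"fn": "drive_tool", "kwargs": {
  "commands": [
    [[0,0,0.001],0],
    [[0,0,0.002],0],
    [[0,0,0.002],0]
  ]
}}

```text
time_s: 13.5
ee_pos: [0.492, 0.1096, 0.0897]
ee_rot: [3.141, 0.0, -0.027]
force: [-0.5, -0.2, -0.4]
opening: 0.0258
gripper_force: 59.9
```

Going down freely; I'll carry on in small steps.

{"fn": "drive_tool", "kwargs": {
  "commands": [
    [[0,0,0.001],0],
    [[0,0,0.002],0],
    [[0,0,0.003],0],
    [[0,0,0.003],0]
  ]
}}

```text
time_s: 13.9
ee_pos: [0.4921, 0.1097, 0.0885]
ee_rot: [3.141, 0.0, -0.027]
force: [0.0, -0.5, -1.0]
opening: 0.0257
gripper_force: 59.8
```

{"fn": "drive_tool", "kwargs": {
  "commands": [
    [[0,0,0.001],0],
    [[0,0,0.002],0],
    [[0,0,0.003],0],
    [[0,0,0.003],0]
  ]
}}

```text
time_s: 14.3
ee_pos: [0.4922, 0.1098, 0.0874]
ee_rot: [3.141, -0.0, -0.027]
force: [0.6, 0.2, -1.6]
opening: 0.0257
gripper_force: 59.8
```

{"fn": "drive_tool", "kwargs": {
  "commands": [
    [[0,0,0.002],0],
    [[0,0,0.004],0],
    [[0,0,0.006],0],
    [[0,0,0.006],0]
  ]
}}

```text
time_s: 14.7
ee_pos: [0.492, 0.1099, 0.0849]
ee_rot: [3.141, 0.0, -0.027]
force: [-0.4, -0.2, -1.5]
opening: 0.0261
gripper_force: 59.8
```

{"fn": "drive_tool", "kwargs": {
  "commands": [
    [[0,0,0.002],0],
    [[0,0,0.004],0],
    [[0,0,0.006],0],
    [[0,0,0.006],0]
  ]
}}

```text
time_s: 15.1
ee_pos: [0.4921, 0.1099, 0.0826]
ee_rot: [3.141, 0.0, -0.027]
force: [-0.3, -0.4, -1.2]
opening: 0.0258
gripper_force: 59.8
```

Free in the hole; 16 mm left to go.

{"fn": "drive_tool", "kwargs": {
  "commands": [
    [[0,0,0.003],0],
    [[0,0,0.006],0],
    [[0,0,0.009],0],
    [[0,0,0.012],0],
    [[0,0,0.015],0],
    [[0,0,0.015],0]
  ]
}}

```text
time_s: 15.7
ee_pos: [0.492, 0.1099, 0.0765]
ee_rot: [3.141, 0.0, -0.027]
force: [0.2, -0.6, -1.5]
opening: 0.0256
gripper_force: 59.8
```

{"fn": "drive_tool", "kwargs": {
  "commands": [
    [[0,0,0.003],0],
    [[0,0,0.006],0],
    [[0,0,0.009],0],
    [[0,0,0.012],0],
    [[0,0,0.015],0],
    [[0,0,0.015],0]
  ]
}}

```text
time_s: 16.3
ee_pos: [0.492, 0.1099, 0.0705]
ee_rot: [3.141, 0.0, -0.027]
force: [-0.5, 0.2, -1.8]
opening: 0.0256
gripper_force: 59.8
```

{"fn": "drive_tool", "kwargs": {
  "commands": [
    [[0,0,0.002],0],
    [[0,0,0.004],0],
    [[0,0,0.006],0],
    [[0,0,0.008],0],
    [[0,0,0.008],0]
  ]
}}

```text
time_s: 16.8
ee_pos: [0.492, 0.1099, 0.0674]
ee_rot: [3.141, 0.0, -0.027]
force: [-0.4, 0.9, -1.2]
opening: 0.0256
gripper_force: 59.8
```

{"fn": "drive_tool", "kwargs": {
  "commands": [
    [[0,0,0.001],0],
    [[0,0,0.002],0],
    [[0,0,0.002],0]
  ]
}}

```text
time_s: 17.1
ee_pos: [0.4921, 0.1099, 0.0666]
ee_rot: [3.141, 0.0, -0.027]
force: [-0.0, 0.4, -1.9]
opening: 0.0257
gripper_force: 59.8
```

{"fn": "drive_tool", "kwargs": {
  "commands": [
    [[0,0,0.001],0],
    [[0,0,0.002],0],
    [[0,0,0.002],0]
  ]
}}

```text
time_s: 17.4
ee_pos: [0.4922, 0.1099, 0.066]
ee_rot: [3.141, -0.0, -0.027]
force: [-0.9, -0.2, 0.4]
opening: 0.0258
gripper_force: 60.3
```

{"fn": "drive_tool", "kwargs": {
  "commands": [
    [[0,0,0.001],0],
    [[0,0,0.001],0],
    [[0,0,0.001],0]
  ]
}}

```text
time_s: 17.7
ee_pos: [0.4922, 0.1099, 0.066]
ee_rot: [3.141, -0.0, -0.027]
force: [-2.0, -0.6, 5.2]
opening: 0.0256
gripper_force: 61.1
```

{"fn": "drive_tool", "kwargs": {
  "commands": [
    [[0,0,0],0],
    [[0,0,0],0],
    [[0,0,0],0],
    [[0,0,0],0],
    [[0,0,0],0],
    [[0,0,0],0],
    [[0,0,0],0],
    [[0,0,0],0]
  ],
  "fingers": 1
}}

```text
time_s: 18.5
ee_pos: [0.4921, 0.1099, 0.0655]
ee_rot: [3.142, -0.0, -0.027]
force: [-0.8, -0.5, -0.6]
opening: 0.0853
gripper_force: 0.0
```

{"fn": "drive_tool", "kwargs": {
  "commands": [
    [[0,0,-0.04],0],
    [[0,0,-0.1],0],
    [[0,0,-0.18],0],
    [[0,0,-0.26],0],
    [[-0.1,0,-0.26],0],
    [[-0.13,0,-0.26],0],
    [[-0.13,0,-0.26],0],
    [[-0.13,0,-0.26],0]
  ]
}}

```text
time_s: 19.3
ee_pos: [0.4408, 0.1112, 0.1695]
ee_rot: [-3.142, -0.001, -0.027]
force: [1.0, 0.1, -0.1]
opening: 0.0856
gripper_force: 0.0
```

```bash
python3 -c "
from h import *
im,ci=cap('wrist','w4'); s,c2=cap('side','side4'); cmd([.45,.11,.17])
print(proj(ci,[.490,.107,.0985]),proj(c2,[.490,.107,.0985]))
a=cv2.imread('pics/w4.png')[90:240,220:420];b=cv2.imread('pics/side4.png')[150:260,190:330]
cv2.imwrite('pics/crop5.png',np.hstack([cv2.resize(a,(400,300)),cv2.resize(b,(382,300),interpolation=cv2.INTER_CUBIC)]))"
```

```text
t 19.4 pos [0.4412 0.1113 0.1693] rot [-3.1412e+00 -4.0000e-04 -2.7900e-02] F [-0.   0.4 -0.5] op 0.0852 -> cmd [ 0.0221  0.0026 -0.0017] yaw 0
(np.float64(324.44721763781297), np.float64(164.89195538340857)) (np.float64(240.9572301742341), np.float64(183.89579997743544))
```

View pics/crop5.png

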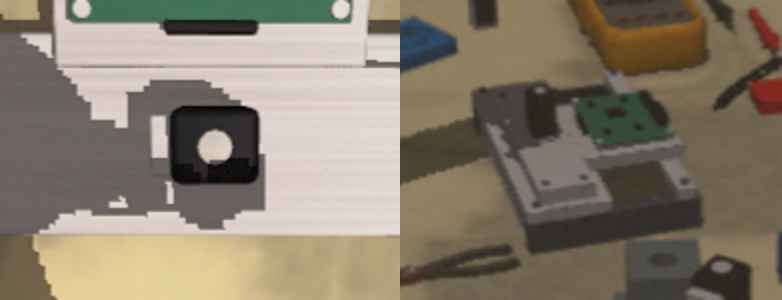

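The crop shows the pin upright and home, with its head top at wrist (327,163) where a seated pin should be. The white button stands out about 6 mm on the left side, and the arm is clear.

```bash
python3 -c "
from bench import job
print(job.sign_off())"
```

```text
the job is handed in; nothing more can be done
None
```

The job is handed in: the pin is home in the hidden hole with its flange on the carriage, the button is out, and the arm is clear. The wrist force stayed under about 10 N throughout; sign-off returned no verdict.

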